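Plug the drain and wedge up the draining deck

TASK

At the fry draining station, first press the red square stopper fully home in the square drain hole of the sump and let go of it. Then take the orange wedge by its grip block and, flat on the table, push it, thin end first, under the free rim of the hinged metal deck until the rim has just lifted off the blue rails (a gap of about 5 mm, the white line on the wedge then lies under the rim), and finish while still holding the wedge there in the gripper, with nothing else carrying the deck. Leave the shaker, the squeeze bottle and the steel pan where they are.

Things in the scene. Friction and masses are not known exactly. Their poses are not given: they have to be found in the camera images.
- station: Blue draining station fixed to the table, 270 (own x) by 150 mm. Origin on the table; x points from the open mouth under the deck's free rim (x = -140) to the sump, a block at x = 50 to 130 mm, 34 mm high. Two rails, 14 mm wide, 16 high, at y = -68 and +68, run from x = -140 to 50; between them (122 mm clear) the bare table is open from the mouth inwards, under the deck.
- drain (a point): Centre of the mouth of the square drain hole in the sump's top (34 mm above the table); sides parallel to the station's x and y, 28 mm wide (1 mm clearance each side of the stopper's shank), 25 mm deep, 2 mm chamfer. Axes as the station's. z up.
- deck: Ribbed metal draining deck, 0.7 kg, 180 by 150 mm. Origin on its hinge (along station y, at station x = 40, 24 mm above the table); own x as the station's, free rim at own x = -174 mm. It rests with the rim on the rails, swings freely upward, and its weight (about 3.5 N at the rim) brings it down. Top at most 34 mm above the table when down.
- rim (a point): Middle of the underside of the deck's free rim, a round bar of 12 mm diameter along station y, whose axis is at station x = -134 mm. Its height is 16 mm above the table with the deck down; the rim's gap above the rails is this height minus 16 mm.
- wedge: Orange wedge, 0.15 kg, lying flat. Origin on its underside below the centre of the grip block; x points to the thin end, z up. Grip block 40 (x) by 26 mm (y), 60 high: pinch across y from above; its foot is 40 wide, 6 high. Ramp 40 wide, from x = 20 (28 mm thick) straight down to the tip at x = 120 (4 mm thick). White line across the ramp at x = 49, where it is 21 mm thick.
- stopper: Red stopper, 0.06 kg, 61 mm high, standing upright. Origin at the underside of its black square shank (26 by 26, 22 mm long, sides along own x and y), z up. Above it a red flange 40 by 40, 5 thick, lies on the sump when fully home; then a grip bar 34 (x) by 16 mm (y), 27 to 61 mm above the origin: pinch across y from above. Any quarter turn fits the hole.
- shaker: Bystander: small amber glass shaker jar with steel cap, 38 mm diameter, 68 mm high, standing to the left near the stopper. Origin under its centre.
- squeeze: Bystander: red squeeze bottle with a white cap, 56 mm diameter, 165 mm high, beyond the station. Origin under its centre.
- pan: Bystander: small steel bowl, 100 mm diameter, 50 mm high, beyond and left of the sump. Origin under its centre.
Things that resemble listed ones, but are neither listed nor needed, are in the scene too. Of the things that look like the wedge, take the one that is nearest to the robot's base at the start.

How it is judged:
On the way, in this order (a step that is already met when the one before it is completed fails the run):
1. the stopper is fully home in the drain hole and let go, with the deck still down (z of stopper in the frame of drain below -0.019 m and horizontal distance between stopper and drain below 0.003 m and angle between stopper's own z axis and vertical below 0.08 rad and contact force between the fingers and stopper below 0.1 N and height (world z) of rim below 0.0172 m), for 0.2 s.
2. the wedge, held in the gripper and flat on the table, carries the deck's rim just off the rails (height (world z) of rim between 0.0178 and 0.0255 m and contact force between wedge and deck above 0.5 N and height (world z) of wedge below 0.004 m and angle between wedge's own z axis and vertical below 0.07 rad and contact force between the fingers and wedge above 1.5 N and contact force between each of the arm, the fingers and deck below 0.2 N), for 0.2 s.
At the end, for the whole second after the job is handed in: Stopper in the drain: 19 mm deep or more, within 3 mm of centre, upright. Wedge flat on the table (4 mm, 4 degrees), at rest, gripped (over 1.5 N), pressing on the deck (over 0.5 N); rim 1.8 to 9.5 mm off the rails. The robot does not touch the deck; bystanders within 3 cm (all of step 2 and z of stopper in the frame of drain below -0.019 m and horizontal distance between stopper and drain below 0.003 m and angle between stopper's own z axis and vertical below 0.08 rad and linear speed of wedge below 0.01 m/s); the arm keeps its last pose, push and grip.
It fails at once if the shaker is moved more than 3 cm (distance of shaker from where it was at the start of the episode above 0.03 m).
It fails at once if the squeeze bottle is moved more than 3 cm (distance of squeeze from where it was at the start of the episode above 0.03 m).
It fails at once if the steel pan is moved more than 3 cm (distance of pan from where it was at the start of the episode above 0.03 m).
It also fails if it takes over 66 s, if anything falls off the work surface, if the arm or the gripper's body presses on something with over 40 N, if the wrist force passes 120 N, or if a joint passes its speed limit or range.

ROBOT

A 7-joint arm with a two-finger parallel gripper is mounted at the origin on the work surface. World frame = base frame: x ahead of the robot, y to its left, z up, the work surface at z = 0. Lengths are in m, angles in rad, forces in N, time in s.
With the tool pointing down it reaches from about 0.425 to 0.925 m from the base axis. Payload 6.8 kg.
Tool frame: the origin (TCP) lies between the finger pads; the fingertips stand 22 mm ahead of it and the grasp point (between the pads) lies 3 mm ahead of it; z points along the fingers, y is the line along which they close (so a half turn about z gives the same grasp; the last joint's range is limited). The gripper opens to 85 mm and grips with 20 to 120 N. Pads are 22 mm wide; open, the fingers measure 114 mm over their backs; the gripper's body (76 mm by 85 mm) begins 54 mm behind the grasp point. The pads swing forward as they close: fully open they stand 13 mm farther back than shut.
Start: joints at [-1.302, 0.477, 0.022, 1.555, -0.011, 1.109, -0.083], TCP at [0.248, 0.628, 0.253] pointing down, gripper open.
Joint ranges: [-2.96, 2.96], [-0.34, 2.1], [-1.41, 1.46], [0.24, 2.44], [-1.37, 4.51], [0.17, 1.92], [-2.96, 2.96]. Speed limits (rad/s): [2.39, 2.39, 3.14, 3.14, 3.14, 3.14, 3.14].

INTERFACE

Orientations are given as a unit quaternion [w, x, y, z].
In Python, from station import bot gives the robot as it stands.
- The arm moves only by the tool servo_tool, never from a script. Its argument "motion" is a list that holds one entry, the list of rows, each a list of 5 numbers: the opening, from 0 (shut) to 1 (fully open), then the shift along the world's x, y, z each as a share of 0.04 m, from -1 to 1, then the turn about the world's z as a share of 0.12 rad, from -1 to 1. A call has 1 to 20 rows; each row shifts and turns the commanded pose from where the row before left it; what a row does not reach is not made up. A row lasts 1/10 s, in which the tool goes at most 50 mm and 8.59 degrees, less where a joint would pass 70% of its speed; a pose out of reach is approached as far as the arm can. A call with a number of a shift or a turn outside -1 to 1 is refused whole. A call with a gripper value outside its range is refused whole. The fingers move at their own pace and stop on an object; "newtons" is the grip in N (left out, the last holds). Time passes only in rows, so rows that do not move let the fingers close. It gives the time, the measured TCP pose, the force, the opening and the grip force at its end, in the units of the state.
- bot.get_obs(): the state, without advancing time (a new reading comes with each control period).
- bot.read_camera(name): name is "side" or "top" or "wrist"; returns (picture, depth): 384x512x3 uint8, red, green, blue; 384x512 float32, m along the optical axis (not along the pixel's ray), 0 where there is no reading.
- bot.get_calibration(name): a dict with "fovy" (degrees; the focal length in pixels is half the picture's height over the tangent of half this angle, whatever the lens; pixels are square), "cx", "cy" (the principal point, pixels), "view" (4x4, takes a point from world to camera coordinates). Camera axes: x right, y down, z forward; pixel columns grow to the right and rows downward; lengths in m; the calibration is good to about 2 mm. A picture is of the moment at which its call begins: read the wrist's pose just before it. get_calibration takes no time and is no camera call; for the wrist camera it gives the pose at the moment of the call.
- bot.hand_in(): hands the job in; it is judged then, once.
The state is a dict: "t": time; "q": joint angles; "joint_vel": joint speeds; "joint_torque": joint torques, N m; "eef_pos": TCP position; "tool_rot": TCP orientation; "contact_force": force on the tool from outside, world axes, zero at the start; "torque": the same for the moment, N m; "gripper_width": opening from 0.0 (shut) to 1.0 (fully open); "grasp_force": force on a finger pad.
Only numpy, scipy, OpenCV 4.12 (cv2) and the standard library are available. Lean on these libraries where they do the work, as an engineer would, in place of code of your own. Each camera call takes 0.05 s, during which the arm holds its last target. There are 200 camera calls.

## Working session

There is one attempt and no reset: what is moved stays moved. The work goes in short steps, Python scripts to look and compute and a tool call to move; the robot and the scene stay as the last step left them, time stands still between calls to the robot, and variables do not carry over. Pictures are saved under pics/ and viewed, at most 10 in all, crops included, and the job is handed in when it is done.

Besides the shell and the picture viewer there is one more tool, called after "Call:" by a JSON object that holds its "name" and its "arguments", one argument or row to a line. servo_tool: Moves the arm, as the interface text tells. Shift numbers are shares of 0.04 m and turn numbers shares of 0.12 rad, none past 1 either way. Its arguments: {"type":"object","properties":{"motion":{"type":"array"},"newtons":{"type":"number"}},"required":["motion"]}

```bash
mkdir -p pics
cat > h.py <<'E'
import numpy as np, cv2
from station import bot
def K(n):
    c=bot.get_calibration(n); f=192/np.tan(np.radians(c["fovy"])/2); return c,f
def snap(n,tag):
    c,f=K(n); p,d=bot.read_camera(n); cv2.imwrite(f"pics/{tag}.png",p[:,:,::-1]); np.savez(f"pics/{tag}.npz",p=p,d=d,V=np.array(c["view"]),k=[f,c["cx"],c["cy"]]); return p,d
def world(tag):
    z=np.load(f"pics/{tag}.npz"); d=z["d"]; f,cx,cy=z["k"]; v,u=np.mgrid[:d.shape[0],:d.shape[1]]
    P=np.stack([(u-cx)/f*d,(v-cy)/f*d,d],-1); V=z["V"]; return (P-V[:3,3])@V[:3,:3], z["p"], d
E
python3 - <<'E'
from h import *
for n in("top","side"):
    snap(n,n+"0")
a=[cv2.imread(f"pics/{n}0.png") for n in("top","side")]
cv2.imwrite("pics/t.png",cv2.resize(a[0],(800,600)))
o=bot.get_obs(); print(o["t"],o["eef_pos"],o["tool_rot"])
for n in("top","side","wrist"):print(n,bot.get_calibration(n))
E
```

```text
0.1 [0.24819304 0.62718976 0.2524044 ] [-9.08618987e-05  1.87270513e-01  9.82308033e-01 -8.22110962e-04]
top {'fovy': 52.67573500980689, 'cx': 251.6510803449395, 'cy': 195.7069183021169, 'view': array([[-0.01647793, -0.99978142,  0.01286849, -0.06936648],
       [-0.98490454,  0.01401205, -0.17253032,  0.60826448],
       [ 0.1723123 , -0.01551717, -0.98492014,  0.91659293],
       [ 0.        ,  0.        ,  0.        ,  1.        ]])}
side {'fovy': 44.51847827843134, 'cx': 251.31924460315415, 'cy': 187.20044769540868, 'view': array([[ 0.96626326, -0.25753086, -0.00362917, -0.58226985],
       [-0.1945592 , -0.72061372, -0.66547921,  0.12695202],
       [ 0.16876621,  0.6437342 , -0.74640756,  1.44484085],
       [ 0.        ,  0.        ,  0.        ,  1.        ]])}
wrist {'fovy': 58.03287455585536, 'cx': 253.1977802842439, 'cy': 190.52397911811454, 'view': array([[ 0.36838783,  0.92967008, -0.0019877 , -0.67287561],
       [ 0.88857436, -0.3514731 ,  0.2947919 , -0.0379425 ],
       [ 0.27336059, -0.11036397, -0.95555941,  0.38012886],
       [ 0.        ,  0.        ,  0.        ,  1.        ]])}
```

View pics/t.png

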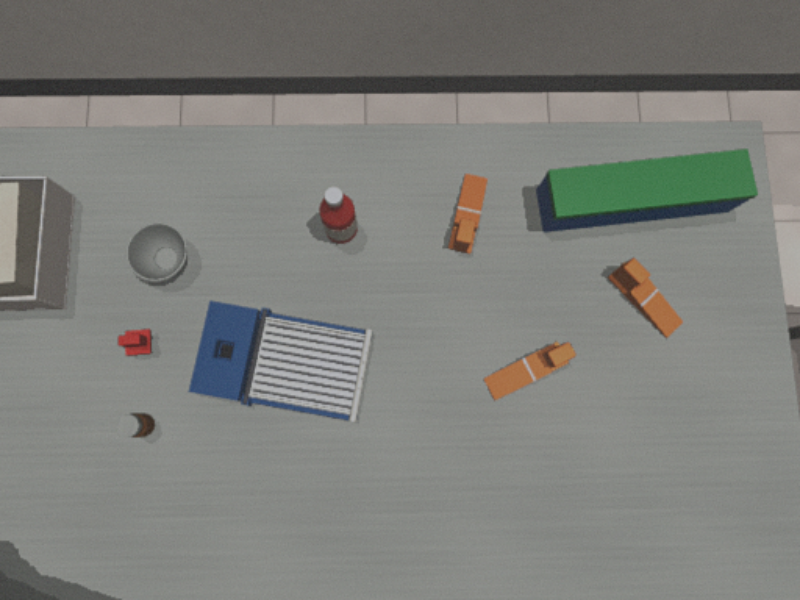

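View pics/side0.png

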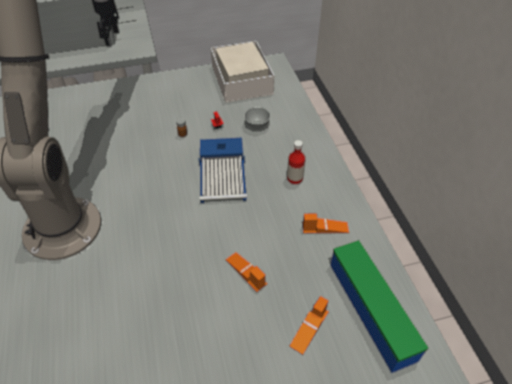

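The top picture shows the stopper at about (135,342), the shaker at (140,425), the station with its sump on the left (hole at (225,350)) and its rim on the right (362,373). There are three orange wedges, at (530,370), (468,213) and (645,297). The one at (530,370) looks nearest to the base, and I'll measure to check that.

Run:
```python
from h import *
W,p,d=world("top0"); hsv=cv2.cvtColor(p,cv2.COLOR_RGB2HSV); H,S,V=[hsv[...,i].astype(int) for i in range(3)]
def rep(nm,m,zlo,zhi):
    n,l,st,c=cv2.connectedComponentsWithStats(m.astype(np.uint8))
    for i in range(1,n):
        if st[i,4]<40: continue
        q=W[(l==i)&(W[...,2]>zlo)&(W[...,2]<zhi)]
        if len(q)<8: continue
        r=cv2.minAreaRect(q[:,:2].astype(np.float32)*1000)
        print(nm,c[i].round(),len(q),"mean",q.mean(0).round(4),"zmax",q[:,2].max().round(3),"rect",np.round(r[0],1),np.round(r[1],1),round(r[2],1))
org=(S>150)&(H>5)&(H<16)&(V>90)
rep("wedge",org,.002,.1); rep("block",org&(W[...,2]>.052),.052,.07)
red=(S>150)&((H<5)|(H>175))&(V>80)
rep("red",red,.0,.3); rep("redbar",red&(W[...,2]>.052),.05,.07);rep("flange",red&(W[...,2]<.035)&(W[...,2]>.015),.015,.035)
blue=(S>120)&(H>100)&(H<125)
rep("sumptop",blue&(abs(W[...,2]-.034)<.006),.028,.04)
hole=(W[...,2]<.025)&(W[...,0]>0)
# the hole dark px
for (u0,v0) in [(144,224)]:
    for v in range(v0-9,v0+10,1): print(" ".join(f"{W[v,u,2]*1000:4.0f}" for u in range(u0-10,u0+11)))
ob=W[(W[...,2]>.02)&(W[...,2]<.034)&(S<60)&(np.arange(512)[None]<240)&(np.arange(512)[None]>150)&(np.arange(384)[:,None]>195)&(np.arange(384)[:,None]<272)]
r=cv2.minAreaRect(ob[:,:2].astype(np.float32)*1000);print("deck",r,cv2.boxPoints(r).round(1).tolist())
for (u,v,n) in [(86,272,'shaker'),(217,135,'sq'),(100,163,'pan')]: print(n,W[v,u].round(3))
im=p; a=cv2.resize(p[190:290,65:245],None,fx=4.4,fy=4.4,interpolation=cv2.INTER_CUBIC); cv2.imwrite("pics/c1.png",a[:,:,::-1])
a=cv2.resize(p[205:265,295:375],None,fx=8,fy=8,interpolation=cv2.INTER_CUBIC); cv2.imwrite("pics/c2.png",a[:,:,::-1])
```

```text
wedge [302. 123.] 262 mean [ 0.8133 -0.2195  0.0115] zmax 0.021 rect [ 813.7 -219.4] [37.4 62.1] 75.2
wedge [299. 139.] 95 mean [ 0.7597 -0.2056  0.0302] zmax 0.062 rect [ 750.2 -202.6] [37.6 49.1] 75.1
wedge [409. 180.] 171 mean [ 0.6442 -0.4844  0.0383] zmax 0.063 rect [ 649.5 -481.8] [65.1 37.5] 39.1
wedge [423. 201.] 255 mean [ 0.595  -0.5286  0.0115] zmax 0.02 rect [ 593.4 -529. ] [62.7 38.6] 41.6
wedge [333. 243.] 53 mean [ 0.4893 -0.2852  0.0164] zmax 0.025 rect [ 491.1 -278. ] [28.9 39.5] 29.6
wedge [316. 246.] 49 mean [ 0.481  -0.2426  0.0057] zmax 0.011 rect [ 480.8 -242.3] [39.7 22. ] 7.3
block [406. 173.] 71 mean [ 0.66   -0.4706  0.0586] zmax 0.063 rect [ 658.8 -472.1] [39.1 22.4] 41.7
red [ 86. 219.] 208 mean [0.5573 0.3342 0.0408] zmax 0.063 rect [558.7 336.3] [37.5 37.9] 3.4
redbar [ 83. 217.] 86 mean [0.5592 0.3353 0.0602] zmax 0.063 rect [559.2 335.8] [16.2 32. ] 7.7
flange [ 89. 220.] 119 mean [0.5558 0.3337 0.0267] zmax 0.03 rect [558.7 336.3] [37.5 37.9] 3.4
sumptop [143. 224.] 1583 mean [0.5414 0.1954 0.0338] zmax 0.04 rect [543.  195.2] [ 78.3 146.5] 79.4
  35 
[... 1613 characters left out ...]
3   35   33   33   31   31   32   33   33   30   35   34   34
  32   36   32   33   33   36   32   34   32   33   35   34   31   35   31   30   33   35   37   36   32
  33   35   31   32   33   32   35   35   35   33   29   30   35   34   36   35   29   34   37   33   36
  32   37   33   36   35   35   33   31   32   33   35   37   33   32   34   33   30   33   36   31   33
deck ((521.635986328125, 71.40773010253906), (209.57342529296875, 157.9324188232422), 80.41277313232422) [[426.29998779296875, -18.799999237060547], [582.0, -45.099998474121094], [617.0, 161.60000610351562], [461.20001220703125, 187.89999389648438]]
shaker [0.427 0.317 0.068]
sq [0.742 0.002 0.125]
pan [0.709 0.321 0.005]
```

View pics/c1.png

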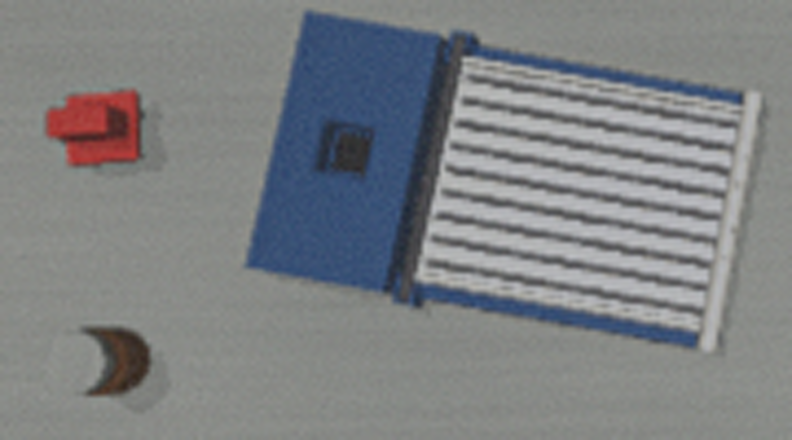

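View pics/c2.png

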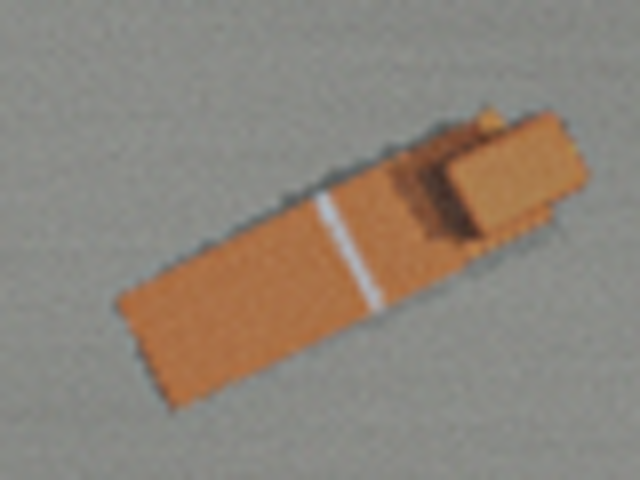

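In crop c1 the stopper is at (100,125), the shaker at (115,360) and the hole at (347,147); the rim bar on the right runs from (750,95) to (708,348). Crop c2 shows the chosen wedge, with its tip at (145,355), white line at (350,250) and block top at (520,175).

Candidates (800x600 px): orange wedges at (530,370), (468,213) and (645,297), about 0.56, 0.78 and 0.8 m from the base, so I take (530,370). The only red stopper is at (135,342); the squeeze bottle at (338,215) is also red. Next I move above the stopper for a close wrist view.

Call:
{"name": "servo_tool", "arguments": {
  "motion": [
    [[1, 0.647, -0.606, -0.177, -0.78], [1, 0.647, -0.606, -0.177, -0.78], [1, 0.647, -0.606, -0.177, -0.78], [1, 0.647, -0.606, -0.177, -0.78], [1, 0.647, -0.606, -0.177, -0.78], [1, 0.647, -0.606, -0.177, -0.78], [1, 0.647, -0.606, -0.177, -0.78], [1, 0.647, -0.606, -0.177, -0.78], [1, 0.647, -0.606, -0.177, -0.78], [1, 0.647, -0.606, -0.177, -0.78], [1, 0.647, -0.606, -0.177, -0.78], [1, 0.647, -0.606, -0.177, -0.78], [1, 0, 0, 0, 0], [1, 0, 0, 0, 0]]
  ]
}}

```text
t: 1.5
eef_pos: [0.5591, 0.3357, 0.1677]
tool_rot: [0.0, 0.682, 0.731, -0.001]
contact_force: [0.8, 0.9, -1.1]
gripper_width: 1.001
grasp_force: 0.0
```

```bash
cat >> h.py <<'E'
def tool():
    from scipy.spatial.transform import Rotation as R
    o=bot.get_obs(); y=R.from_quat(np.roll(o["tool_rot"],-1)).as_matrix()[:,1]; a=np.degrees(np.arctan2(y[1],y[0])); a=(a+90)%180-90
    print("t",round(o["t"],2),"tcp",o["eef_pos"].round(4),"pinch line deg",a.round(2),"F",o["contact_force"].round(2),"w",round(o["gripper_width"],3),"g",o["grasp_force"])
E
python3 - <<'E'
from h import *
tool(); p,d=snap("wrist","w1"); cv2.imwrite("pics/w1b.png",cv2.resize(p,(800,600),interpolation=cv2.INTER_CUBIC)[:,:,::-1])
E
```

```text
t 1.5 tcp [0.5591 0.3357 0.1677] pinch line deg 3.97 F [ 0.81  0.92 -1.13] w 1.001 g 0.0
```

View pics/w1b.png

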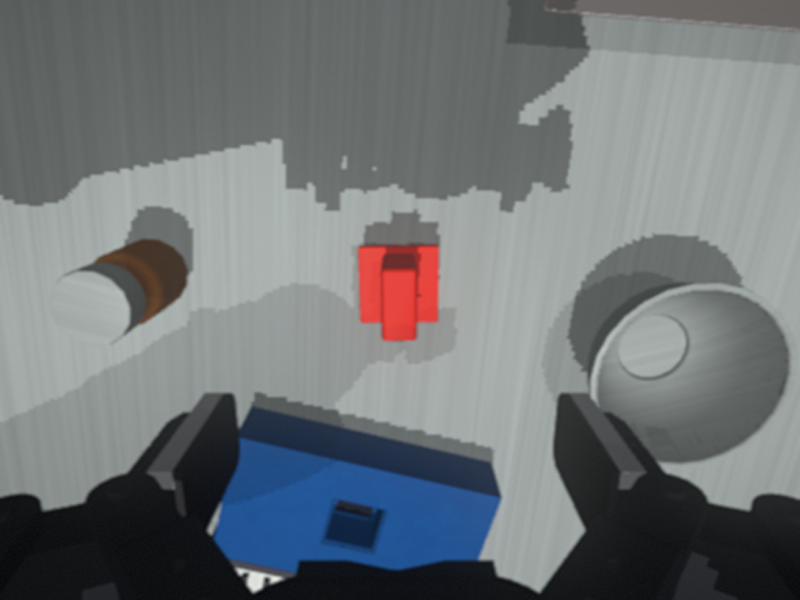

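The wrist picture shows the stopper's bar top at (400,305), lined up with the picture's vertical axis. The drain mouth is at (355,525), the shaker at (120,290) and the pan at (690,370). Now I'll measure exactly.

Run:
```python
from h import *
W,p,d=world("w1"); hsv=cv2.cvtColor(p,cv2.COLOR_RGB2HSV); H,S,V=[hsv[...,i].astype(int) for i in range(3)]
red=(S>150)&((H<5)|(H>175))&(V>80); Z=W[...,2]
def rect(n,m):
    q=W[m]; r=cv2.minAreaRect(q[:,:2].astype(np.float32)*1000); print(n,len(q),"med",np.median(q,0).round(4),"rect",np.round(r[0],1),np.round(r[1],1),round(r[2],1))
    return q
rect("bar",red&(Z>.058)&(Z<.066)); rect("redall",red)
v,u=np.mgrid[:384,:512]
s=(abs(Z-.034)<.003)&(H>100)&(H<125)&(S>100)&(v>250)
rect("sump",s)
# project pixels onto plane z=.034 for edges: mouth corners
z=np.load("pics/w1.npz"); f,cx,cy=z["k"]; Vw=z["V"]; C=-Vw[:3,:3].T@Vw[:3,3]
def pix(u,v,h):
    r=Vw[:3,:3].T@np.array([(u-cx)/f,(v-cy)/f,1]); return C+r*(h-C[2])/r[2]
# rectified picture of the plane z=.034 around the hole, aligned with station yaw 79.4
c=np.array([.538,.195]); a=np.radians(79.4); ex=np.array([np.cos(a),np.sin(a)]); ey=np.array([-ex[1],ex[0]])
g=np.arange(-50,50,.25)/1000
X,Y=np.meshgrid(g,-g); P=c+X[...,None]*ex+Y[...,None]*ey
P3=np.dstack([P,np.full(X.shape,.034)])@Vw[:3,:3].T+Vw[:3,3]
im=cv2.remap(p,(P3[...,0]/P3[...,2]*f+cx).astype(np.float32),(P3[...,1]/P3[...,2]*f+cy).astype(np.float32),cv2.INTER_CUBIC)
# same for flange plane z=.027, bar-top z=.061 around stopper, yaw 90
def rec(c,h,ang,half=30):
    a=np.radians(ang); ex=np.array([np.cos(a),np.sin(a)]); ey=np.array([-ex[1],ex[0]]); g=np.arange(-half,half,.15)/1000
    X,Y=np.meshgrid(g,-g); P=np.array(c)+X[...,None]*ex+Y[...,None]*ey; P3=np.dstack([P,np.full(X.shape,h)])@Vw[:3,:3].T+Vw[:3,3]
    return cv2.remap(p,(P3[...,0]/P3[...,2]*f+cx).astype(np.float32),(P3[...,1]/P3[...,2]*f+cy).astype(np.float32),cv2.INTER_CUBIC)
b=np.hstack([im,rec([.559,.336],.061,94)]); cv2.imwrite("pics/rec1.png",b[:,:,::-1]); print(b.shape,C)
```

```text
bar 1032 med [0.5594 0.3378 0.061 ] rect [559.4 336.6] [15.4 33.8] 4.2
redall 2525 med [0.5591 0.3392 0.028 ] rect [556.8 363.2] [38.5 93.6] 5.1
sump 10072 med [0.5303 0.2057 0.0341] rect [543.8 195. ] [ 82.1 149.2] 78.9
(400, 800, 3) [0.55329375 0.40993384 0.28830184]
```

View pics/rec1.png

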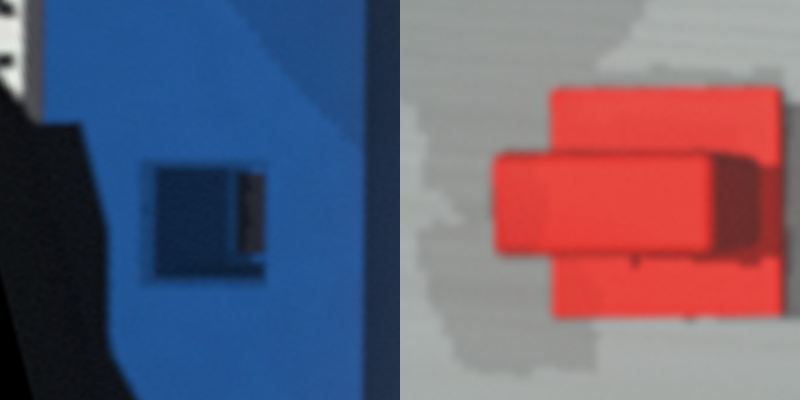

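Call:
{"name": "servo_tool", "arguments": {
  "motion": [
    [[1, 0.01, 0.02, -0.478, 0], [1, 0, 0, -0.478, 0], [1, 0, 0, -0.478, 0], [1, 0, 0, -0.478, 0], [1, 0, 0, -0.478, 0], [1, 0, 0, -0.478, 0], [1, 0, 0, 0, 0], [0, 0, 0, 0, 0], [0, 0, 0, 0, 0], [0, 0, 0, 0, 0], [0, 0, 0, 0, 0], [0, 0, 0, 0, 0], [0, 0, 0, 0, 0], [0, 0, 0, 0, 0], [0, 0, 0, 0, 0]]
  ],
  "newtons": 40
}}

```text
t: 3.05
eef_pos: [0.5596, 0.3378, 0.0543]
tool_rot: [-0.0, 0.682, 0.732, 0.0]
contact_force: [-1.4, 0.0, 5.8]
gripper_width: 0.182
grasp_force: 41.9
```

Call:
{"name": "servo_tool", "arguments": {
  "motion": [
    [[0, 0, 0, 0.5, 0], [0, 0, 0, 0.75, 0], [0, 0, 0, 0.75, 0], [0, -0.08, -0.71, 0, -0.425], [0, -0.08, -0.71, 0, -0.425], [0, -0.08, -0.71, 0, -0.425], [0, -0.08, -0.71, 0, -0.425], [0, -0.08, -0.71, 0, -0.425], [0, 0, 0, 0, 0], [0, 0, 0, 0, 0], [0, 0, 0, 0, 0]]
  ]
}}

```text
t: 4.15
eef_pos: [0.5433, 0.1968, 0.1335]
tool_rot: [-0.0, 0.769, 0.64, 0.0]
contact_force: [0.3, 0.6, -0.5]
gripper_width: 0.18
grasp_force: 41.0
```

```bash
cat >> h.py <<'E'
def rec(tag,c,h,ang,half=40,px=400):
    z=np.load(f"pics/{tag}.npz"); f,cx,cy=z["k"]; Vw=z["V"]; p=z["p"]
    a=np.radians(ang); ex=np.array([np.cos(a),np.sin(a)]); ey=np.array([-ex[1],ex[0]]); g=(np.arange(px)/px*2-1)*half/1000
    X,Y=np.meshgrid(g,-g); P=np.array(c)+X[...,None]*ex+Y[...,None]*ey; P3=np.dstack([P,np.full(X.shape,h)])@Vw[:3,:3].T+Vw[:3,3]
    return cv2.remap(p,(P3[...,0]/P3[...,2]*f+cx).astype(np.float32),(P3[...,1]/P3[...,2]*f+cy).astype(np.float32),cv2.INTER_CUBIC)
E
python3 - <<'E'
from h import *
tool(); snap("wrist","w2"); snap("top","t2"); o=bot.get_obs(); c=o["eef_pos"][:2]
zb=o["eef_pos"][2]-.0543
# bar top plane and flange top plane at lifted height; hole plane
b=np.hstack([rec("w2",c,.034,79.4),rec("w2",c,zb+.027,79.4)])
cv2.imwrite("pics/rec2.png",b[:,:,::-1]); print(zb)
E
```

```text
t 4.15 tcp [0.5433 0.1968 0.1335] pinch line deg -10.45 F [ 0.32  0.61 -0.52] w 0.18 g 41.0177081823349
0.07921772997388067
```

View pics/rec2.png

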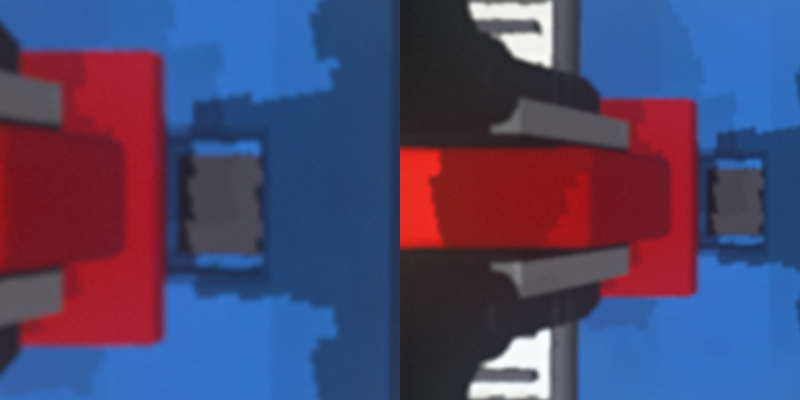

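On the right half, the flange's far edge is at x=696 and its sides at rows 98 and 297. On the left half, the hole's right edge is at x=268 and its sides at rows 128 and 278. So I need about +0.7 mm in x and -1.5 mm in y, then a careful descent.

Call:
{"name": "servo_tool", "arguments": {
  "motion": [
    [[0, 0.018, -0.038, 0, -0.02], [0, 0, 0, -0.4, 0], [0, 0, 0, -0.4, 0], [0, 0, 0, -0.2, 0], [0, 0, 0, -0.1, 0], [0, 0, 0, -0.1, 0], [0, 0, 0, -0.05, 0], [0, 0, 0, 0, 0]]
  ]
}}

```text
t: 5.05
eef_pos: [0.5448, 0.1946, 0.0849]
tool_rot: [-0.0, 0.77, 0.638, 0.001]
contact_force: [-1.4, 0.9, 7.4]
gripper_width: 0.178
grasp_force: 42.3
```

Call:
{"name": "servo_tool", "arguments": {
  "motion": [
    [[0, -0.01, 0, -0.08, 0], [0, 0, 0, -0.08, 0], [0, 0, 0, 0, 0]]
  ]
}}

```text
t: 5.35
eef_pos: [0.5456, 0.1975, 0.0793]
tool_rot: [-0.0, 0.769, 0.639, 0.004]
contact_force: [1.2, 5.0, 2.9]
gripper_width: 0.181
grasp_force: 43.6
```

```bash
python3 -c "
from h import *
tool(); tool()"
```

```text
t 5.35 tcp [0.5456 0.1975 0.0793] pinch line deg -10.6 F [1.22 5.05 2.88] w 0.181 g 43.59639108181
t 5.35 tcp [0.5456 0.1975 0.0793] pinch line deg -10.6 F [1.22 5.05 2.88] w 0.181 g 43.59639108181
```

Call:
{"name": "servo_tool", "arguments": {
  "motion": [
    [[0, 0.01, 0.04, 0, 0], [0, 0, 0.02, -0.06, 0], [0, 0, 0, -0.06, 0], [0, 0, 0, 0, 0]]
  ]
}}

```text
t: 5.75
eef_pos: [0.5446, 0.1979, 0.0724]
tool_rot: [-0.0, 0.77, 0.638, 0.001]
contact_force: [1.6, 5.4, -0.0]
gripper_width: 0.184
grasp_force: 43.3
```

Call:
{"name": "servo_tool", "arguments": {
  "motion": [
    [[0, 0.01, 0.03, -0.05, 0], [0, 0, 0, -0.08, 0], [0, 0, 0, -0.08, 0], [0, 0, 0, -0.05, 0], [0, 0, 0, 0, 0]]
  ]
}}

```text
t: 6.25
eef_pos: [0.5443, 0.1966, 0.0638]
tool_rot: [-0.0, 0.77, 0.638, -0.0]
contact_force: [-8.1, -0.6, 26.5]
gripper_width: 0.176
grasp_force: 48.4
```

Call:
{"name": "servo_tool", "arguments": {
  "motion": [
    [[0, 0, 0, 0.08, 0], [1, 0, 0, 0, 0], [1, 0, 0, 0, 0], [1, 0, 0, 0, 0], [1, 0, 0, 0, 0], [1, 0, 0, 0, 0], [1, 0, 0, 0.5, 0], [1, 0, 0, 0.8, 0], [1, 0, 0, 0.8, 0], [1, 0, 0, 0.5, 0], [1, 0, 0, 0, 0], [1, 0, 0, 0, 0]]
  ]
}}

```text
t: 7.45
eef_pos: [0.5443, 0.1978, 0.1692]
tool_rot: [-0.0, 0.77, 0.638, 0.0]
contact_force: [-0.8, 0.4, -0.9]
gripper_width: 1.002
grasp_force: 0.0
```

Run:
```python
from h import *
tool(); snap("wrist","w3"); W,p,d=world("w3"); hsv=cv2.cvtColor(p,cv2.COLOR_RGB2HSV); H,S,V=[hsv[...,i].astype(int) for i in range(3)]
red=(S>150)&((H<5)|(H>175))&(V>60); Z=W[...,2]
for n,m in (("bar",red&(Z>.062)),("flange",red&(Z>.03)&(Z<.05))):
    q=W[m]; r=cv2.minAreaRect(q[:,:2].astype(np.float32)*1000); print(n,len(q),np.median(q,0).round(4),q.std(0).round(4),r)
```

```text
t 7.45 tcp [0.5443 0.1978 0.1692] pinch line deg -10.68 F [-0.84  0.35 -0.89] w 1.002 g 0.0
bar 1100 [0.5433 0.1961 0.073 ] [0.005  0.0123 0.0235] ((548.62548828125, 224.5865478515625), (93.88571166992188, 15.941924095153809), 79.69573211669922)
flange 1437 [0.5445 0.1972 0.0391] [0.0139 0.0118 0.0008] ((542.9276123046875, 194.47987365722656), (39.260196685791016, 38.49295425415039), 79.27015686035156)
```

The stopper is home: flange top at z=0.039, bar top at 0.073, centre (0.543,0.1945). Next I move above the wedge.

Call:
{"name": "servo_tool", "arguments": {
  "motion": [
    [[1, -0.057, -0.897, 0.018, 0.317], [1, -0.057, -0.897, 0.018, 0.317], [1, -0.057, -0.897, 0.018, 0.317], [1, -0.057, -0.897, 0.018, 0.317], [1, -0.057, -0.897, 0.018, 0.317], [1, -0.057, -0.897, 0.018, 0.317], [1, -0.057, -0.897, 0.018, 0.317], [1, -0.057, -0.897, 0.018, 0.317], [1, -0.057, -0.897, 0.018, 0.317], [1, -0.057, -0.897, 0.018, 0.317], [1, -0.057, -0.897, 0.018, 0.317], [1, -0.057, -0.897, 0.018, 0.317], [1, -0.057, -0.897, 0.018, 0.317], [1, -0.057, -0.897, 0.018, 0.317], [1, -0.057, -0.897, 0.018, 0.317], [1, 0, 0, 0, 0], [1, 0, 0, 0, 0]]
  ]
}}

```text
t: 9.2
eef_pos: [0.5091, -0.341, 0.1785]
tool_rot: [-0.001, 0.56, 0.828, -0.0]
contact_force: [0.3, 0.1, -0.4]
gripper_width: 0.998
grasp_force: 0.0
```

Run:
```python
from h import *
tool(); p,d=snap("wrist","w4"); snap("top","t4"); W,p,d=world("w4"); hsv=cv2.cvtColor(p,cv2.COLOR_RGB2HSV); H,S,V=[hsv[...,i].astype(int) for i in range(3)]
o=(S>130)&(H>4)&(H<22)&(V>60); Z=W[...,2]
for n,m in (("blocktop",o&(Z>.056)&(Z<.064)),("ramp",o&(Z>.003)&(Z<.03))):
    q=W[m]; r=cv2.minAreaRect(q[:,:2].astype(np.float32)*1000); print(n,len(q),np.median(q,0).round(4),r)
a=p; cv2.imwrite("pics/w4b.png",p[:,:,::-1])
# rim & rails from the top picture
W,p,d=world("top0")
```

```text
t 9.2 tcp [ 0.5091 -0.341   0.1785] pinch line deg 21.85 F [ 0.32  0.13 -0.38] w 0.998 g 0.0
blocktop 1744 [ 0.5262 -0.3419  0.0599] ((574.48291015625, -403.36895751953125), (31.987247467041016, 195.44004821777344), 38.26516342163086)
ramp 9100 [ 0.5068 -0.3009  0.0145] ((569.2731323242188, -368.3524169921875), (130.1229705810547, 315.4957580566406), 18.714452743530273)
```

View pics/w4b.png

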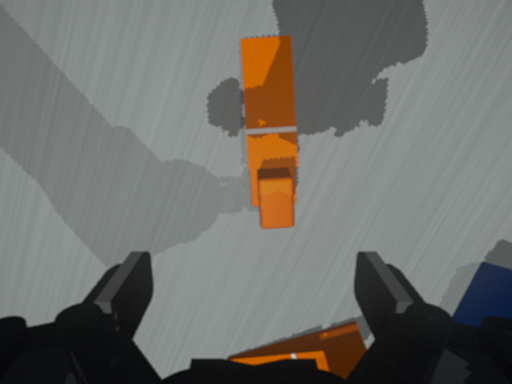

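The wrist picture shows the wedge with its tip at the top (267,38), white line at (271,130) and block top at (277,203). Another wedge is at the bottom, so I'll measure only the upper one.

Run:
```python
from h import *
W,p,d=world("w4"); hsv=cv2.cvtColor(p,cv2.COLOR_RGB2HSV); H,S,V=[hsv[...,i].astype(int) for i in range(3)]
v=np.mgrid[:384,:512][0]; o=(S>130)&(H>4)&(H<22)&(V>60)&(v<240); Z=W[...,2]
for n,m in (("blocktop",o&(Z>.057)&(Z<.063)),("ramp",o&(Z>.003)&(Z<.026))):
    q=W[m]; r=cv2.minAreaRect(q[:,:2].astype(np.float32)*1000); print(n,len(q),np.median(q,0).round(4),r)
    if n=="ramp": dd=cv2.fitLine(q[:,:2].astype(np.float32),cv2.DIST_L2,0,.01,.01).ravel(); print(dd,np.degrees(np.arctan2(dd[1],dd[0]))); 
# tip: ramp top z=4mm
q=W[o&(Z>.002)&(Z<.006)]; print("tip band",q.mean(0))
# deck: top0 rim bar & station check using t4
for t in("top0","t4"):
    W,p,d=world(t); hsv=cv2.cvtColor(p,cv2.COLOR_RGB2HSV)
    C=np.array([.5432,.1947]); a=np.radians(79.4); ex=np.array([np.cos(a),np.sin(a)]); ey=np.array([-ex[1],ex[0]])
    L=np.stack([(W[...,:2]-C)@ex+.09,(W[...,:2]-C)@ey],-1)
    m=(abs(L[...,1])<.09)&(L[...,0]<-.1)&(L[...,0]>-.2)&(W[...,2]>.018)
    q=W[m]; l=L[m]; print(t,"rim region",l.min(0).round(4),l.max(0).round(4),q[:,2].max())
    h=l[l[:,0]<-.122]; print("bar z>18 x-range",np.percentile(h[:,0],[2,50,98]).round(4),"y",np.percentile(h[:,1],[1,50,99]).round(4),np.polyfit(h[:,1],h[:,0],1))
```

```text
blocktop 1719 [ 0.5263 -0.342   0.0599] ((526.5043334960938, -343.40435791015625), (25.628185272216797, 39.491981506347656), 23.580982208251953)
ramp 6004 [ 0.4956 -0.2766  0.0137] ((505.4934997558594, -298.4884338378906), (39.7681884765625, 139.25839233398438), 25.448991775512695)
[ 0.39033216 -0.9206741   0.4959184  -0.27966437] -67.024826
tip band [ 0.48738019 -0.26482664  0.00502224]
top0 rim region [-0.1829 -0.0739] [-0.1     0.0758] 1.0086075505635193
bar z>18 x-range [-0.1829 -0.1829 -0.1231] y [-0.0662  0.0539  0.0705] [-0.51068527 -0.14689979]
t4 rim region [-0.1829 -0.0736] [-0.1     0.0758] 1.0086075505635193
bar z>18 x-range [-0.1829 -0.1829 -0.1232] y [-0.0664  0.0539  0.0707] [-0.51321948 -0.14718152]
```

Call:
{"name": "servo_tool", "arguments": {
  "motion": [
    [[1, 0.435, -0.06, 0, 0.386], [1, 0, 0, -0.5, 0], [1, 0, 0, -0.5, 0], [1, 0, 0, -0.5, 0], [1, 0, 0, -0.5, 0], [1, 0, 0, -0.5, 0], [1, 0, 0, -0.5, 0], [1, 0, 0, -0.34, 0], [1, 0, 0, 0, 0], [0, 0, 0, 0, 0], [0, 0, 0, 0, 0], [0, 0, 0, 0, 0], [0, 0, 0, 0, 0], [0, 0, 0, 0, 0], [0, 0, 0, 0, 0], [0, 0, 0, 0, 0]]
  ],
  "newtons": 60
}}

```text
t: 10.9
eef_pos: [0.5281, -0.3433, 0.0473]
tool_rot: [0.001, 0.54, 0.842, 0.0]
contact_force: [-1.0, 0.8, 6.3]
gripper_width: 0.296
grasp_force: 59.6
```

Run:
```python
from h import *
tool(); W,p,d=world("top0")
C=np.array([.5432,.1947]); a=np.radians(79.4); ex=np.array([np.cos(a),np.sin(a)]); ey=np.array([-ex[1],ex[0]])
L=np.stack([(W[...,:2]-C)@ex+.09,(W[...,:2]-C)@ey],-1)
m=(abs(L[...,1])<.06)&(L[...,0]<-.12)&(L[...,0]>-.16)
l=L[m]; z=W[m][:,2]
for b in np.arange(-.156,-.12,.002):
    k=(l[:,0]>=b)&(l[:,0]<b+.002); print(b.round(3),np.median(z[k]).round(4),end="; ")
print("mouth mid C-frame rim:",(C+ex*(-.134-.09)).round(4))
```

```text
t 10.9 tcp [ 0.5281 -0.3433  0.0473] pinch line deg 24.64 F [-1.04  0.81  6.25] w 0.296 g 59.63195979595184
-0.156 -0.0006; -0.154 -0.0005; -0.152 -0.0007; -0.15 -0.0; -0.148 -0.0001; -0.146 -0.0001; -0.144 -0.0003; -0.142 -0.0006; -0.14 0.0002; -0.138 0.0248; -0.136 0.0269; -0.134 0.0275; -0.132 0.0274; -0.13 0.027; -0.128 0.0246; -0.126 0.0241; -0.124 0.0249; -0.122 0.0247; mouth mid C-frame rim: [ 0.502  -0.0255]
```

Call:
{"name": "servo_tool", "arguments": {
  "motion": [
    [[0, 0, 0, 0.15, 0], [0, 0, 0, 0.15, 0], [0, -0.19, 0.607, 0, -0.733], [0, -0.19, 0.607, 0, -0.733], [0, -0.19, 0.607, 0, -0.733], [0, -0.19, 0.607, 0, -0.733], [0, -0.19, 0.607, 0, -0.733], [0, -0.19, 0.607, 0, -0.733], [0, -0.19, 0.607, 0, -0.733], [0, 0, 0, 0, 0], [0, 0, 0, -0.1, 0], [0, 0, 0, -0.1, 0], [0, 0, 0, -0.05, 0], [0, 0, 0, 0, 0], [0, 0, 0, 0, 0]]
  ]
}}

```text
t: 12.4
eef_pos: [0.4744, -0.1736, 0.0483]
tool_rot: [0.0, 0.77, 0.638, -0.0]
contact_force: [-0.4, -0.5, -2.1]
gripper_width: 0.293
grasp_force: 59.1
```

```bash
cat > look.py <<'E'
from h import *
import sys
def look(tag):
    tool(); snap("top",tag); W,p,d=world(tag); hsv=cv2.cvtColor(p,cv2.COLOR_RGB2HSV); H,S,V=[hsv[...,i].astype(int) for i in range(3)]
    C=np.array([.5432,.1947]); a=np.radians(79.4); ex=np.array([np.cos(a),np.sin(a)]); ey=np.array([-ex[1],ex[0]])
    L=np.stack([(W[...,:2]-C)@ex+.09,(W[...,:2]-C)@ey],-1); Z=W[...,2]
    o=(S>130)&(H>4)&(H<22)&(V>60)&(abs(L[...,1])<.08)&(L[...,0]<-.1)&(L[...,0]>-.38)&(Z<.03)
    q=L[o]; r=cv2.minAreaRect(q.astype(np.float32)*1000); print("wedge in station mm",len(q),r, "max x",np.percentile(q[:,0],99.5).round(4)); 
    k=(abs(L[...,0]+.134)<.003)&(abs(L[...,1])<.065)&(S<70); print("rim top z",np.median(Z[k]).round(4),k.sum())
    o=bot.get_obs()["eef_pos"]; print("tcp in station",((o[:2]-C)@ex+.09).round(4),((o[:2]-C)@ey).round(4))
    return p
look(sys.argv[1])
E
python3 look.py t5
```

```text
t 12.4 tcp [ 0.4744 -0.1736  0.0483] pinch line deg -10.67 F [-0.43 -0.51 -2.1 ] w 0.293 g 59.09360647201538
wedge in station mm 419 ((-206.3162841796875, 2.465930938720703), (81.05365753173828, 37.99698257446289), 0.49988028407096863) max x -0.1662
rim top z 0.027 126
tcp in station -0.2846 -0.0002
```

Call:
{"name": "servo_tool", "arguments": {
  "motion": [
    [[0, 0, 0, -0.04, 0], [0, 0, 0, -0.04, 0], [0, 0, 0, 0, 0], [0, 0.069, 0.369, 0, 0], [0, 0.069, 0.369, 0, 0], [0, 0.069, 0.369, 0, 0], [0, 0.069, 0.369, 0, 0], [0, 0.069, 0.369, 0, 0], [0, 0, 0, 0, 0], [0, 0, 0, 0, 0]]
  ]
}}

```text
t: 13.45
eef_pos: [0.491, -0.0997, 0.0472]
tool_rot: [0.002, 0.77, 0.639, 0.002]
contact_force: [0.1, -0.3, 16.5]
gripper_width: 0.296
grasp_force: 61.5
```

```bash
python3 look.py t6
```

```text
t 13.45 tcp [ 0.491  -0.0997  0.0472] pinch line deg -10.63 F [ 0.14 -0.31 16.5 ] w 0.296 g 61.493754386901855Traceback (most recent call last):
  File "look.py", line 12, in <module>
    look(sys.argv[1])
    ~~~~^^^^^^^^^^^^^
  File "look.py", line 8, in look
    q=L[o]; r=cv2.minAreaRect(q.astype(np.float32)*1000); print("wedge in station mm",len(q),r, "max x",np.percentile(q[:,0],99.5).round(4));
                                                                                                        ~~~~~~~~~~~~~^^^^^^^^^^^^^
    return _quantile_unchecked(
        a, q, axis, out, overwrite_input, method, keepdims, weights)
    return _ureduce(a,
                    func=_quantile_ureduce_func,
    ...<5 lines>...
                    overwrite_input=overwrite_input,
                    method=method)
    r = func(a, **kwargs)
    result = _quantile(arr,
                       quantiles=q,
    ...<2 lines>...
                       out=out,
                       weights=wgt)
    slices_having_nans = np.isnan(arr[-1, ...])
                                  ~~~^^^^^^^^^
IndexError: index -1 is out of bounds for axis 0 with size 0
```

Call:
{"name": "servo_tool", "arguments": {
  "motion": [
    [[0, 0.02, 0.107, 0.01, 0], [0, 0.02, 0.107, 0, 0], [0, 0.02, 0.107, 0, 0], [0, 0.02, 0.107, 0, 0], [0, 0.02, 0.107, 0, 0], [0, 0.02, 0.107, 0, 0], [0, 0, 0, 0, 0], [0, 0, 0, 0, 0]]
  ]
}}

```text
t: 14.3
eef_pos: [0.4945, -0.0773, 0.0472]
tool_rot: [0.003, 0.771, 0.637, 0.001]
contact_force: [-0.6, -9.2, 12.5]
gripper_width: 0.301
grasp_force: 61.0
```

```bash
sed -i 's/, "max x".*round(4))/)/' look.py; python3 look.py t7
python3 - <<'E'
from h import *
p,d=snap("side","s7"); 
C=np.array([.502,-.0255,.02]); 
a=cv2.resize(p[120:240,170:290],None,fx=5,fy=5,interpolation=cv2.INTER_CUBIC); cv2.imwrite("pics/s7b.png",a[:,:,::-1])
for t in("top0","t7","side0","s7"):
    W,p,d=world(t); Z=W[...,2]; c=np.array([.5432,.1947]); an=np.radians(79.4); ex=np.array([np.cos(an),np.sin(an)]); ey=np.array([-ex[1],ex[0]])
    l0=(W[...,:2]-c)@ex+.09; l1=(W[...,:2]-c)@ey
    for x in (-.134,-.11,-.09,-.06,-.02):
        k=(abs(l0-x)<.004)&(abs(l1)<.065)&(Z<.06); k2=k&(l1<-.03); print(t,x,"top %.4f"%np.percentile(Z[k],70),k.sum(),end=" | ")
    print()
E
```

```text
t 14.3 tcp [ 0.4945 -0.0773  0.0472] pinch line deg -10.83 F [-0.61 -9.19 12.51] w 0.301 g 60.980647802352905
wedge in station mm 0 ((0.0, 0.0), (0.0, 0.0), 0.0)
rim top z 0.5002 129
tcp in station -0.1863 -0.0022
top0 -0.134 top 0.0276 179 | top0 -0.11 top 0.0262 168 | top0 -0.09 top 0.0264 159 | top0 -0.06 top 0.0260 165 | top0 -0.02 top 0.0262 158 | Traceback (most recent call last):
  File "<stdin>", line 9, in <module>
    return _quantile_unchecked(
        a, q, axis, out, overwrite_input, method, keepdims, weights)
    return _ureduce(a,
                    func=_quantile_ureduce_func,
    ...<5 lines>...
                    overwrite_input=overwrite_input,
                    method=method)
    r = func(a, **kwargs)
    result = _quantile(arr,
                       quantiles=q,
    ...<2 lines>...
                       out=out,
                       weights=wgt)
    slices_having_nans = np.isnan(arr[-1, ...])
                                  ~~~^^^^^^^^^
IndexError: index -1 is out of bounds for axis 0 with size 0
```

View pics/s7b.png

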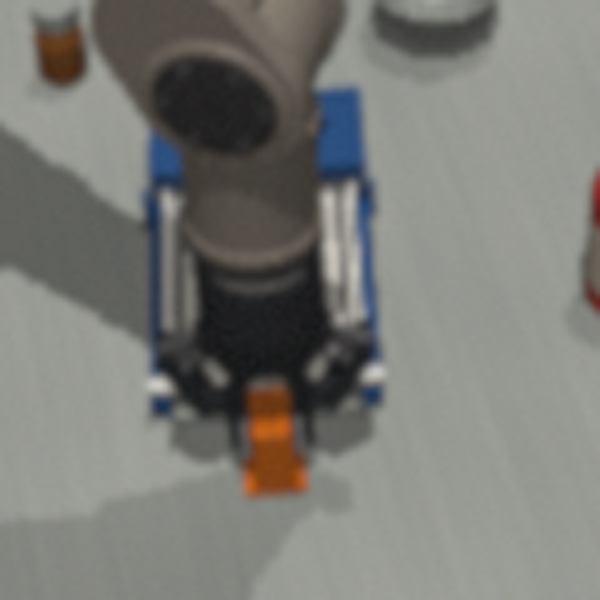

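The side crop shows the wedge block at (270,450) with its ramp under the deck, the fingers beside it, and the rim ends at (160,385) and (372,378) just above the blue rails. I'll get the rim height from the wrist camera's depth.

```bash
cat > rim.py <<'E'
from h import *
import sys
tool(); tag=sys.argv[1]; p,d=snap("wrist",tag)
c=np.array([.5432,.1947]); an=np.radians(79.4); ex=np.array([np.cos(an),np.sin(an)]); ey=np.array([-ex[1],ex[0]])
for t in ("top0",tag,"side0","s7"):
    W,p,d=world(t); Z=W[...,2]; l0=(W[...,:2]-c)@ex+.09; l1=(W[...,:2]-c)@ey; S=cv2.cvtColor(p,cv2.COLOR_RGB2HSV)[...,1]
    for x in (-.134,-.12,-.10,-.07,-.03,0.01):
        k=(abs(l0-x)<.004)&(abs(l1)<.076)&(Z<.06)&(Z>.012)&(S<70)&(d>0); print(t,x,np.percentile(Z[k],[40,75]).round(4) if k.sum()>5 else "-",k.sum(),end=" | ")
    k=(l0>.06)&(l0<.12)&(abs(l1)>.03)&(abs(l1)<.07)&(S>100)&(abs(Z-.034)<.01); print("sump",np.median(Z[k]).round(4) if k.sum() else "-")
cv2.imwrite("pics/"+tag+"b.png",np.load("pics/"+tag+".npz")["p"][:,:,::-1])
E
python3 rim.py w7
```

```text
t 14.4 tcp [ 0.4945 -0.0773  0.0472] pinch line deg -10.83 F [-1.72 -9.96 11.55] w 0.296 g 60.98641633987427
top0 -0.134 [0.0263 0.028 ] 191 | top0 -0.12 [0.024  0.0263] 165 | top0 -0.1 [0.0241 0.0265] 162 | top0 -0.07 [0.024  0.0265] 166 | top0 -0.03 [0.0238 0.0263] 164 | top0 0.01 [0.0242 0.0269] 171 | sump 0.0338
w7 -0.134 [0.0315 0.0322] 7539 | w7 -0.12 [0.0282 0.0308] 7516 | w7 -0.1 [0.0277 0.0303] 8485 | w7 -0.07 - 0 | w7 -0.03 - 0 | w7 0.01 - 0 | sump -
side0 -0.134 [0.0257 0.0291] 132 | side0 -0.12 [0.026  0.0283] 76 | side0 -0.1 [0.0254 0.0281] 78 | side0 -0.07 [0.0252 0.0287] 77 | side0 -0.03 [0.0257 0.0292] 79 | side0 0.01 [0.0256 0.0288] 71 | sump 0.0358
s7 -0.134 [0.0285 0.0327] 38 | s7 -0.12 [0.0301 0.0323] 11 | s7 -0.1 - 3 | s7 -0.07 [0.0281 0.0348] 25 | s7 -0.03 [0.028  0.0295] 27 | s7 0.01 [0.0267 0.0323] 25 | sump 0.0347
```

View pics/w7b.png

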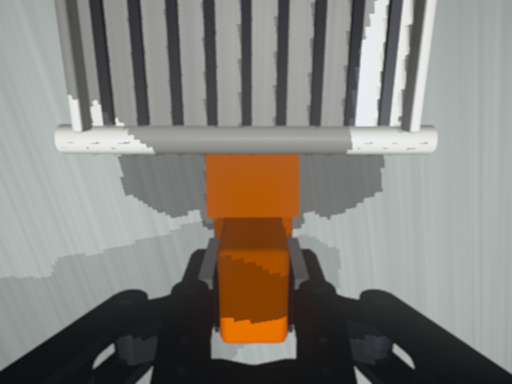

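The wrist picture shows the rim bar at row 140 lying over the ramp. The white line is hidden under it and the fingers are well clear of the deck. The rim top is at about 0.032 m, so the gap is about 4 mm. I'll push a little further and settle.

Call:
{"name": "servo_tool", "arguments": {
  "motion": [
    [[0, 0.014, 0.075, 0, 0], [0, 0, 0, 0, 0], [0, 0, 0, 0, 0], [0, 0, 0, 0, 0], [0, 0, 0, 0, 0], [0, 0, 0, 0, 0]]
  ]
}}

```text
t: 15.05
eef_pos: [0.4949, -0.0746, 0.0472]
tool_rot: [0.003, 0.771, 0.637, 0.0]
contact_force: [-1.6, -11.2, 12.8]
gripper_width: 0.298
grasp_force: 61.0
```

```bash
python3 rim.py w8 | head -3
python3 - <<'E'
from h import *
# block top flatness and bystander check
W,p,d=world("w8"); H,S,V=cv2.split(cv2.cvtColor(p,cv2.COLOR_RGB2HSV)); m=(S>130)&(H>4)&(H<22)&(abs(W[...,2]-.06)<.006); q=W[m]
A=np.c_[q[:,:2]-q[:,:2].mean(0),np.ones(len(q))]; print("block top z, slopes",np.linalg.lstsq(A,q[:,2],rcond=None)[0][[2,0,1]].round(4)); tool()
E
```

```text
t 15.05 tcp [ 0.4949 -0.0746  0.0472] pinch line deg -10.85 F [ -1.6  -11.24  12.76] w 0.298 g 61.01333498954773
top0 -0.134 [0.0263 0.028 ] 191 | top0 -0.12 [0.024  0.0263] 165 | top0 -0.1 [0.0241 0.0265] 162 | top0 -0.07 [0.024  0.0265] 166 | top0 -0.03 [0.0238 0.0263] 164 | top0 0.01 [0.0242 0.0269] 171 | sump 0.0338
w8 -0.134 [0.0322 0.0329] 7458 | w8 -0.12 [0.0288 0.0315] 7429 | w8 -0.1 [0.0282 0.0309] 8414 | w8 -0.07 - 0 | w8 -0.03 - 0 | w8 0.01 - 0 | sump -
block top z, slopes [ 0.0597 -0.0038 -0.0329]
t 15.1 tcp [ 0.495  -0.0746  0.0472] pinch line deg -10.85 F [-1.89 -9.44 12.41] w 0.294 g 61.013009548187256
```

Run:
```python
from h import *
v=np.mgrid[:384,:512][0]
for t,lim in(("w4",(0,240)),("w7",(0,384)),("w8",(0,384))):
    W,p,d=world(t); H,S,V=cv2.split(cv2.cvtColor(p,cv2.COLOR_RGB2HSV)); m=(S>130)&(H>4)&(H<22)&(abs(W[...,2]-.06)<.003)&(v<lim[1]); m=cv2.erode(m.astype(np.uint8),np.ones((7,7)))>0; q=W[m]
    A=np.c_[q[:,:2]-q[:,:2].mean(0),np.ones(len(q))]; print(t,len(q),np.linalg.lstsq(A,q[:,2],rcond=None)[0][[2,0,1]].round(4))
    m=(S>130)&(H>4)&(H<22)&(W[...,2]>.015)&(W[...,2]<.03)&(v<lim[1]); m=cv2.erode(m.astype(np.uint8),np.ones((7,7)))>0; q=W[m]
    A=np.c_[q[:,:2]-q[:,:2].mean(0),np.ones(len(q))]; b=np.linalg.lstsq(A,q[:,2],rcond=None)[0]; print("  ramp",len(q),b.round(4),"grade",np.hypot(b[0],b[1]).round(4),"(0.24 flat)")
```

```text
w4 1052 [ 0.0601  0.0001 -0.0032]
  ramp 1556 [ 0.1021 -0.2175  0.0227] grade 0.2402 (0.24 flat)
w7 4708 [ 0.06    0.0013 -0.0069]
  ramp 4005 [-0.0417 -0.2331  0.0248] grade 0.2368 (0.24 flat)
w8 4591 [ 0.06    0.002  -0.0038]
  ramp 3624 [-0.0412 -0.2341  0.0252] grade 0.2377 (0.24 flat)
```

The wedge is flat: the block top is at z=0.060 with almost no slope, and the ramp grade is 0.238 against 0.24 nominal. It is gripped at 61 N, and the rim gap is about 5 mm. Handing in.

```bash
python3 -c "
from station import bot
print(bot.hand_in())"
```

```text
the job is handed in; nothing more can be done
None
```

I handed the job in at about 15 s of the 66 s limit, with no verdict shown: the stopper measured fully home and released, and the wedge is still gripped flat on the table, holding the rim about 5 mm off the rails; I didn't re-measure the bystanders, but nothing suggested any of them was touched.

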